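# Load ring blanks and click the microscope stage into its catch

### The job

Slide the little tray with the two ring blanks into the slotted holder of the microscope's linear stage until it is fully home, with both rings still lying in it. Then, by the stage's black knob, draw the carriage along its rail towards the microscope until you feel the spring ball drop into its notch; do not run past the notch. Finish while still gripping the knob firmly and holding the carriage still in the notch for the picture, and leave the other tools and tins where they lie.

Things in the scene. Friction and masses are not known exactly. Their poses are not given: they have to be found in the camera images.
- tray_handle (a point): Upright dark wooden grip of the loose tray: 18 x 18 mm in plan, from 4.5 to 34 mm above the tray's underside. This point is on its axis, 22 mm above the underside. The tray (aluminium flange plate with a dark wooden frame, 120 g) points along +x from the grip; its axes are the tray's: x from grip to leading edge, z up.
- tray_mid (a point): Middle of the tray's underside, 71 mm ahead (+x) of the grip's axis. The flange plate is 64 long (x), 60 wide (y), 4.5 thick; on it a pocket frame 60 x 46 mm reaches 11 mm up. A neck 18 wide and 4.5 thick joins plate and grip.
- ring_a: Plain brass ring blank, diameter 21, 6 mm high, 14 g, lying loose in the tray's front pocket, 14 mm ahead of tray_mid. Origin: centre of its underside. It stays in its pocket (walls 6.5 mm high) if the tray is kept level.
- ring_b: The same, in the rear pocket, 14 mm behind tray_mid.
- slot_home (a point): Point on the holder's floor (34 mm above the bench) where tray_mid lies when the tray is fully home, its leading edge 32 mm ahead against the back stop. x: way in, away from the robot; y: along the rail. Side walls 64 mm apart; two lips, 52 mm apart, hang over the flange plate, their undersides 7.5 mm above the floor, tops 10.5. Walls and lips begin 22 mm before (-x) this point.
- slot_mouth (a point): Middle of the mouth on the floor plate, 40 mm before slot_home. Here the walls flare out to 74 mm apart; no lips. The floor plate runs 12 mm further to the front, so the tray can be set on it level and pushed in along +x (about 1 N).
- carriage: Aluminium carriage on two guide rods, with the holder, the knob and the spring ball. Origin at bench height under slot_home; axes as there. It slides along y only, 160 mm in all: at the start 0 to 30 mm from its left (+y) end stop, it must go to the right (-y), where the fixed, tilted microscope stands behind the rail. Rail friction about 1.5 N; it stays where it is left.
- knob (a point): Centre of the black ribbed knob that moves the carriage: upright cylinder, diameter 18, 26 mm high (13 above and below this point), on a 10 mm steel stem, on an arm at the carriage's front left whose top is 22 mm below this point. From slot_home it lies 45 mm to the front (-x), 76 mm to the left (+y), 20 mm up. Free all round.
- ball (a point): Spring ball (diameter 10, steel) that sticks out of the carriage's back edge, level with the middle of the holder (y of slot_home). Moves with the carriage; axes as the carriage's.
- catch (a point): Middle of the notch, between two upright round steel lands (radius 6, 15.6 mm apart along y) on the microscope's foot behind the rail. In the notch when ball and catch agree in y (the ball comes from +y). The ball meets the first land 15 mm before this; some 10 N (rail friction included) take it over its top 8 mm before, then it is drawn in and sits with 0.5 mm play; the second land resists likewise.
- cross_tweezers: Bystander: cross-locking tweezers, 22x146x10 mm. Leave it where it lies.
- wax_tin: Bystander: round flat wooden tin, diameter 63, 23 mm high. Leave it where it lies.
- yellow_tin: Bystander: flat yellow tin with grey lid, 36x50x20 mm. Leave it where it lies.
- file_a: Bystander: small file with a wooden handle, 20x104x21 mm. Leave it where it lies.

How it is judged:
On the way:
1. the tray is fully home in the holder while the carriage is still 20 mm or more short of the notch (x of tray_mid in the frame of slot_home between -0.003 and 0.003 m and y of tray_mid in the frame of slot_home between -0.004 and 0.004 m and z of tray_mid in the frame of slot_home between -0.003 and 0.004 m and angle between the x axis of tray_mid and the x axis of slot_home, either way round below 0.12 rad and y of ball in the frame of catch above 0.02 m), for 0.2 s.
At the end, for the whole second after the job is handed in: The carriage's ball is in the notch (ball and catch agree along the rail within 2.5 mm) and still, the fingers grip the knob (grasp point within 30 mm of its centre, over 12 N in all), the tray is home (3 mm along, 4 mm across, level) and both rings lie in its pockets (x of tray_mid in the frame of slot_home between -0.003 and 0.003 m and y of tray_mid in the frame of slot_home between -0.004 and 0.004 m and z of tray_mid in the frame of slot_home between -0.003 and 0.004 m and angle between the x axis of tray_mid and the x axis of slot_home, either way round below 0.12 rad and horizontal distance between each of ring_a, ring_b and tray_mid below 0.03 m and z of ring_a in the frame of tray_mid between 0.001 and 0.009 m and z of ring_b in the frame of tray_mid between 0.001 and 0.009 m and y of ball in the frame of catch between -0.0025 and 0.0025 m and distance between the grasp point and knob below 0.03 m and contact force between the fingers and carriage above 12 N and linear speed of carriage below 0.005 m/s); the arm keeps its last pose, push and grip.
It fails at once if the carriage is run past the notch (ball more than 9 mm beyond the catch) (y of ball in the frame of catch below -0.009 m).
It fails at once if a bystander is shifted by more than 30 mm (distance of any of cross_tweezers, wax_tin, yellow_tin, file_a from where it was at the start of the episode above 0.03 m).
It also fails if it takes over 61 s, if anything falls off the work surface, if the arm or the gripper's body presses on something with over 40 N, if the wrist force passes 120 N, or if a joint passes its speed limit or range.

### The arm

A 6-joint arm with a two-finger parallel gripper is mounted at the origin on a cart in front of the work surface, level with it; the furniture and walls round the work are solid. World frame = base frame: x ahead of the robot, y to its left, z up, the work surface at z = 0. Lengths are in m, angles in rad, forces in N, time in s.
With the tool pointing down it reaches from about 0.225 to 0.875 m from the base axis. Payload 3.4 kg.
Tool frame: the origin (TCP) lies midway between the tips of the shut fingers; the grasp point (between the pads) lies 19 mm behind it (manip.grasp_offset is the distance from the TCP to the grasp point, in m); x points along the fingers, y is the direction in which the jaws open and shut, and the axes are right-handed (so a half turn about x gives the same grasp; the last joint's range is limited). The gripper opens to 85 mm and grips with 20 to 120 N. Pads are 22 mm wide; open, the fingers measure 114 mm over their backs; the gripper's body (76 mm by 85 mm) begins 54 mm behind the grasp point. The pads swing forward as they close: fully open they stand 13 mm farther back than shut.
Start: joints at [-1.31, 0.276, 1.505, -0, 1.361, -0.121], TCP at [0.214, -0.534, 0.231] pointing down, gripper open.
Joint ranges: [-2.89, 2.89], [-0.75, 2.08], [0.22, 2.7], [-1.18, 4.32], [0.11, 2.71], [-2.7, 2.7]. Speed limits (rad/s): [2.57, 2.57, 3.14, 3.14, 3.14, 3.14].

### API

Orientations are given as a unit quaternion [w, x, y, z].
In Python, from rig import manip gives the robot as it stands.
- The arm moves only by the shell command python3 -m creep 'ROWS' [OPENING] [FORCE]. ROWS is a JSON object of lists of equal length, an entry for each row: "delta_pos": the shift along the tool's x, y, z in cm, a list of three; "dr": the turn, a rotation vector about the tool's x, y, z in rad, a list of three. In form: {"delta_pos": [[dx, dy, dz], ...], "dr": [[rx, ry, rz], ...]}. A call has 1 to 10 rows; each row is the pose to reach, as a shift and turn from the pose commanded when the call began, along the tool's axes at that moment; what a row does not reach only later rows make up. A row lasts 1/10 s, in which the tool goes at most 50 mm and 8.59 degrees, less where a joint would pass 70% of its speed; a pose out of reach is approached as far as the arm can. A call with a gripper value outside its range is refused whole. OPENING is the opening, from -1 (shut) to 1 (fully open), set as the call begins (- or left out, the last holds). The fingers move at their own pace and stop on an object; FORCE is the grip in N (left out, the last holds). Time passes only in rows, so rows that repeat a pose let the fingers close. It gives the time, the measured TCP pose, the force and the opening at its end, in the units of the state.
- manip.get_state(): the state, without advancing time (a new reading comes with each control period).
- manip.get_image(name): name is "scene" or "top"; returns a dict with "pixels" (480x640x3 uint8, blue, green, red), "depth" (480x640 float32, m along the optical axis (not along the pixel's ray), 0 where there is no reading), "intrinsics" (3x3 intrinsics, pixels), "rvec" (rotation vector, rad) and "tvec" (3), from world to camera coordinates, as OpenCV has them. Camera axes: x right, y down, z forward; pixel columns grow to the right and rows downward; lengths in m; the calibration is good to about 2 mm. A picture is of the moment at which its call begins.
- manip.sign_off(): hands the job in, once; it reports no verdict.
The state is a dict: "clock": time; "qpos": joint angles; "qd": joint speeds; "effort": joint torques, N m; "position": TCP position; "ee_rot": TCP orientation; "contact_force": force on the tool from outside, world axes, zero at the start; "moment": the same for the moment, N m; "width": finger opening in m.
Only numpy, scipy, OpenCV 4.12 (cv2) and the standard library are available. Lean on these libraries where they do the work, as an engineer would, in place of code of your own. Each camera call takes 0.05 s, during which the arm holds its last target. There are 200 camera calls.

## Working session

There is one attempt and no reset: what is moved stays moved. The work goes in short steps, Python scripts to look and compute and a shell command to move; the robot and the scene stay as the last step left them, time stands still between calls to the robot, and variables do not carry over. Pictures are saved under pics/ and viewed, about 8 in all and at most 12, crops included, and the job is handed in when it is done.

```bash
mkdir -p pics; ls; cat > h.py <<'E'
import numpy as np, cv2
from rig import manip
def snap(n):
    im=manip.get_image(n); R=cv2.Rodrigues(np.array(im['rvec'],float))[0]; return im,R,np.array(im['tvec'],float).ravel(),np.array(im['intrinsics'])
def ray(c,u,v,z):
    im,R,t,K=c; d=R.T@np.linalg.inv(K)@[u,v,1]; o=-R.T@t; return o+d*(z-o[2])/d[2]
def proj(c,p):
    im,R,t,K=c; q=K@(R@np.array(p,float)+t); return q[:2]/q[2]
def cloud(c):
    im,R,t,K=c; D=im['depth']; v,u=np.mgrid[:480,:640]; P=np.stack([(u-K[0,2])/K[0,0]*D,(v-K[1,2])/K[1,1]*D,D],-1)
    P=(P-t)@R; P[D==0]=np.nan; return P
E
python3 - <<'E'
from h import *
for n in('scene','top'):
    c=snap(n); cv2.imwrite(f'pics/{n}0.png',c[0]['pixels']); print(n,-c[1].T@c[2],c[3][0,0]); np.savez(f'{n}0.npz',P=cloud(c),rgb=c[0]['pixels'])
s=manip.get_state();print(s['clock'],s['position'],s['ee_rot'],s['width'],manip.grasp_offset)
E
```

```text
pics
scene [0.27907291 0.47776143 0.7266817 ] 600.237757088703
top [ 0.55032053 -0.08989072  0.89768153] 478.43868785057134
0.1 [ 0.21410422 -0.53314306  0.23053609] [-0.13360215 -0.69421878 -0.13474871  0.69430076] 0.08579426231121007 0.0187
```

View pics/top0.png

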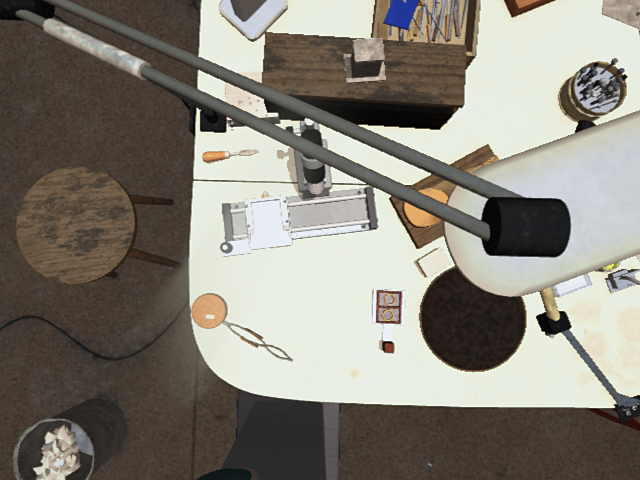

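View pics/scene0.png

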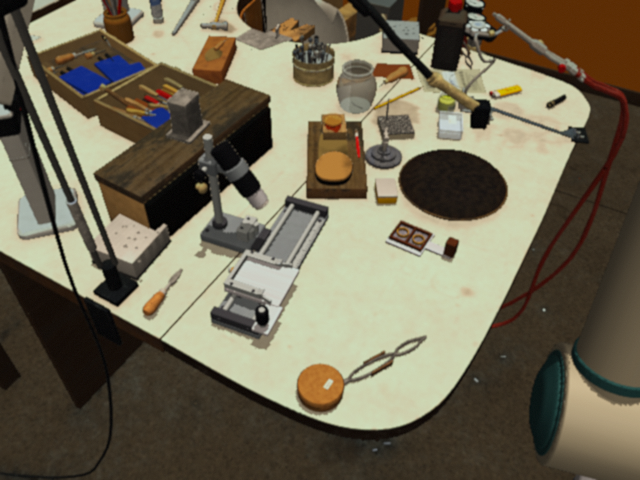

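The top view shows the tray at about (388,308) with its grip at (387,347). The carriage is near (270,222), the knob near (227,247) and the microscope near (312,170). Next I measure from enlarged crops.

```bash
python3 - <<'E'
from h import *
a=np.load('top0.npz');b=np.load('scene0.npz')
A=cv2.resize(a['rgb'][145:270,205:405],None,fx=4,fy=4,interpolation=cv2.INTER_CUBIC)[:,:800]
cv2.imwrite('pics/topc.png',A)
B=cv2.resize(b['rgb'][130:350,190:470],(764,600),interpolation=cv2.INTER_CUBIC)
cv2.imwrite('pics/scc.png',B)
P=a['P'];
for uv in[(530,225),(560,200),(400,180),(227,247),(387,347),(388,310),(270,225),(312,165),(210,310),(300,120)]: print(uv,P[uv[1],uv[0]].round(3))
# dark-ish brown grip and frame in top
rgb=a['rgb']; hsv=cv2.cvtColor(rgb,cv2.COLOR_BGR2HSV)
m=((hsv[...,1]>90)&(hsv[...,2]<190)).astype(np.uint8); m[:, :365]=0;m[:,415:]=0;m[:280]=0;m[365:]=0
n,l,s,ce=cv2.connectedComponentsWithStats(m)
for i in range(1,n):
    if s[i,4]>15: print(s[i],ce[i])
E
```

```text
(530, 225) [ 0.578 -0.198  0.656]
(560, 200) [ 0.592 -0.217  0.649]
(400, 180) [ 0.732 -0.242  0.002]
(227, 247) [0.593 0.068 0.069]
(387, 347) [ 0.424 -0.217  0.035]
(388, 310) [ 0.488 -0.221  0.01 ]
(270, 225) [ 0.637 -0.002  0.037]
(312, 165) [ 0.72  -0.077  0.163]
(210, 310) [0.481 0.103 0.023]
(300, 120) [ 0.841 -0.049  0.008]
[377 291  25  33 239] [388.46443515 305.85774059]
[383 342  11  11 110] [388.08181818 346.8       ]
```

View pics/topc.png

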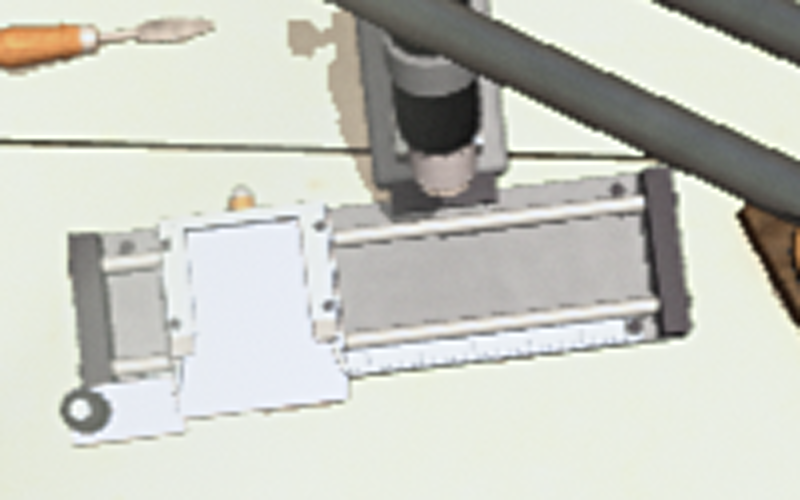

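View pics/scc.png

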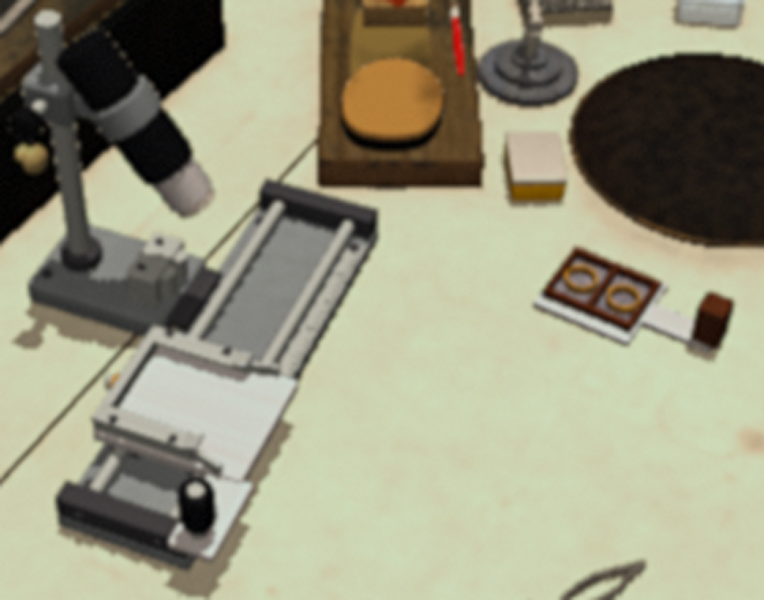

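The crops show the rail turned a few degrees, with the knob at crop (85,410), the ball at (240,198) and the dark catch block at (445,190). The tray is nearly square to the world axes and holds both rings.

```bash
cat > meas.py <<'E'
from h import *
def comps(m,amin):
    n,l,s,ce=cv2.connectedComponentsWithStats(m.astype(np.uint8)); return [(s[i],ce[i],l==i) for i in range(1,n) if s[i,4]>amin]
def yawof(c,mask,z):
    v,u=np.nonzero(mask); p=np.array([ray(c,a,b,z)[:2] for a,b in zip(u,v)])*1e3
    return cv2.minAreaRect(p.astype(np.float32)),p.mean(0)
E
python3 - <<'E'
from meas import *
c=snap('top'); rgb=c[0]['pixels']; hsv=cv2.cvtColor(rgb,cv2.COLOR_BGR2HSV); P=cloud(c)
m=((hsv[...,1]>90)&(hsv[...,2]<190)); w=np.zeros_like(m); w[280:365,365:415]=1
for s,ce,k in comps(m&w,15):
    z=.011 if s[4]>150 else .034
    if s[4]>150: # fill
        cc,_=cv2.findContours(k.astype(np.uint8),0,1); k=cv2.drawContours(np.zeros(k.shape,np.uint8),cc,-1,1,-1)>0
    print('tray',s,ray(c,*ce,z).round(4),yawof(c,k,z))
# flange white plate outline by depth
f=(P[...,2]>.0025)&(P[...,2]<.04)&w
print('depth tray',yawof(c,f,.005))
# blocks & knob: dark
g=rgb.max(-1)<110; w=np.zeros_like(g); w[185:262,210:385]=1
for s,ce,k in comps(g&w,15):
    print(s,ce.round(1),np.nanmedian(P[k],0).round(4),yawof(c,k,np.nanmedian(P[k][:,2])))
# depth regions
for lo,hi in((.030,.0395),(.040,.05),(.055,.08)):
    k=(P[...,2]>lo)&(P[...,2]<hi)&w
    for s,ce,kk in comps(k,30): print(lo,s,ce.round(1),yawof(c,kk,np.nanmedian(P[kk][:,2])),np.nanmedian(P[kk][:,2]))
E
```

```text
tray [376 291  26  33 225] [ 0.4941 -0.2213  0.011 ] (((493.7274169921875, -221.7894287109375), (44.60042953491211, 58.07033157348633), 88.39697265625), array([ 493.87580498, -221.83178994]))
tray [383 342  11  11 110] [ 0.4243 -0.2187  0.034 ] (((423.9217224121094, -218.55015563964844), (17.648738861083984, 17.864124298095703), 0.8603465557098389), array([ 424.25821966, -218.68651346]))
depth tray (((465.91510009765625, -225.25218200683594), (154.2766876220703, 91.27337646484375), 1.0167797803878784), array([ 475.8352226 , -223.27020248]))
[364 185  21  45 403] [371.5 204.7] [ 0.6685 -0.1827  0.0265] (((676.0540771484375, -190.36837768554688), (81.65116119384766, 36.89791488647461), 1.0256495475769043), array([ 679.97127332, -185.58551901]))
[299 188  31  11 168] [313.5 193.3] [ 0.6991 -0.0739  0.0174] (((700.2469482421875, -79.75382995605469), (17.514028549194336, 55.97102737426758), 4.3798956871032715), array([699.95834646, -78.39353091]))
0.03 [262 192   7   6  31] [265.  194.3] (((692.3704223632812, 9.304786682128906), (9.169660568237305, 10.886759757995605), 1.8586519956588745)
[... 171 characters left out ...]
69720459), 8.210004806518555), array([655.05210213, -34.55324992])) 0.034327672780877394
0.03 [ 223  200   70   56 1816] [263.6 229.3] (((632.4795532226562, 28.1632080078125), (88.22257232666016, 126.63328552246094), 12.768694877624512), array([628.98139222,   9.86345267])) 0.034671439717081275
0.04 [245 195  47  48 590] [266.4 212.3] (((648.1447143554688, 2.814556121826172), (77.32146453857422, 77.51603698730469), 8.247354507446289), array([658.75748811,   4.60627822])) 0.045350373721954405
0.055 [220 242  12  11 101] [225.7 247.2] (((593.4829711914062, 71.04878997802734), (17.374597549438477, 19.092466354370117), 1.4248839616775513), array([593.19426868,  70.72682569])) 0.06734815723749693
```

```bash
cat > to.py <<'E'
# print tool-axis shift (cm) and rotvec to reach TCP xyz (mm), with jaw axis at world yaw+90deg, tool straight down
import sys
from h import *
from scipy.spatial.transform import Rotation as Ro
def to(x,y,z,yawdeg):
    s=manip.get_state(); q=s['ee_rot']; R=Ro.from_quat([q[1],q[2],q[3],q[0]]); p=np.array(s['position'])
    best=None
    for f in(1,-1):
        a=np.radians(yawdeg); X=np.array([0,0,-1.]); Y=f*np.array([-np.sin(a),np.cos(a),0]); W=Ro.from_matrix(np.stack([X,Y,np.cross(X,Y)],1))
        r=(R.inv()*W).as_rotvec()
        if best is None or np.linalg.norm(r)<np.linalg.norm(best): best=r
    print('now',(p*1e3).round(1),'dp cm',(R.inv().apply(np.array([x,y,z])/1e3-p)*100).round(2),'dr',best.round(3))
    print('axes x,y,z:',R.as_matrix().T.round(3).tolist(),'F',np.round(s['contact_force'],1),'w',round(s['width'],4),'t',s['clock'],'q',np.round(s['qpos'],2))
to(*map(float,sys.argv[1:5]))
E
python3 to.py 424 -218.6 80 -2
```

```text
now [ 214.1 -533.2  230.6] dp cm [ 15.1  -21.36 -31.2 ] dr [0.417 0.    0.001]
axes x,y,z: [[-0.0, 0.001, -1.0], [0.373, -0.928, -0.001], [-0.928, -0.373, -0.0]] F [ 0.2 -0.3  0. ] w 0.0855 t 0.15 q [-1.31  0.28  1.51 -0.    1.36 -0.12]
```

```bash
python3 -m creep '{"delta_pos":[[1.5,-2.1,-3.1],[3,-4.3,-6.2],[4.5,-6.4,-9.4],[6,-8.5,-12.5],[7.5,-10.7,-15.6],[9,-12.8,-18.7],[10.5,-15,-21.8],[12,-17.1,-25],[13.5,-19.2,-28.1],[15.1,-21.36,-31.2]],"dr":[[0.04,0,0],[0.08,0,0],[0.125,0,0],[0.17,0,0],[0.21,0,0],[0.25,0,0],[0.29,0,0],[0.335,0,0],[0.375,0,0],[0.417,0,0]]}' 1 60; python3 to.py 424 -218.6 6 -2
```

```text
clock: 1.15
position: [0.425, -0.2179, 0.0798]
ee_rot: [-0.013, 0.707, -0.013, -0.707]
contact_force: [0.5, 0.1, 0.7]
width: 0.0852
now [ 425.  -217.9   79.8] dp cm [7.38 0.07 0.1 ] dr [-0.002 -0.001 -0.   ]
axes x,y,z: [[0.001, -0.0, -1.0], [-0.037, -0.999, 0.0], [-0.999, 0.037, -0.001]] F [0.5 0.1 0.7] w 0.0852 t 1.15 q [-0.62  0.27  1.93 -0.    0.93  0.99]
```

```bash
python3 -m creep '{"delta_pos":[[3,0.07,0.1],[6,0.07,0.1],[7.4,0.07,0.1],[7.4,0.07,0.1]],"dr":[[0,0,0],[0,0,0],[0,0,0],[0,0,0]]}' 1 60 && python3 -m creep '{"delta_pos":[[0,0,0],[0,0,0],[0,0,0],[0,0,0],[0,0,0],[0,0,0],[0,0,0],[0,0,0]],"dr":[[0,0,0],[0,0,0],[0,0,0],[0,0,0],[0,0,0],[0,0,0],[0,0,0],[0,0,0]]}' -1 60; python3 to.py 424 -218.6 70 -2
```

```text
clock: 1.55
position: [0.4216, -0.2185, 0.0043]
ee_rot: [0.013, -0.705, 0.011, 0.709]
contact_force: [-0.4, 0.4, 0.3]
width: 0.0855
clock: 2.35
position: [0.4235, -0.2203, 0.0071]
ee_rot: [-0.012, 0.707, -0.013, -0.707]
contact_force: [-1.7, -0.5, 6.1]
width: 0.0169
now [ 423.5 -220.3    7.1] dp cm [-6.29 -0.16 -0.05] dr [-0.    -0.001 -0.001]
axes x,y,z: [[0.001, -0.001, -1.0], [-0.035, -0.999, 0.001], [-0.999, 0.035, -0.001]] F [-1.7 -0.5  6.1] w 0.0169 t 2.35 q [-0.63  0.38  2.02 -0.    0.74  0.98]
```

```bash
python3 -m creep '{"delta_pos":[[-0.5,0,0],[-1.5,0,0],[-3,0,0],[-4.5,0,0],[-6,0,0],[-7,0,0],[-7.3,0,0],[-7.3,0,0]],"dr":[[0,0,0],[0,0,0],[0,0,0],[0,0,0],[0,0,0],[0,0,0],[0,0,0],[0,0,0]]}' -1 60; python3 to.py 505 -18.6 80 8.2
```

```text
clock: 3.15
position: [0.4233, -0.2199, 0.0797]
ee_rot: [-0.012, 0.707, -0.013, -0.707]
contact_force: [0.8, 0.2, -2.1]
width: 0.0169
now [ 423.3 -219.9   79.7] dp cm [ -0.04 -20.4   -7.46] dr [-0.178 -0.001 -0.001]
axes x,y,z: [[0.001, -0.001, -1.0], [-0.035, -0.999, 0.001], [-0.999, 0.035, -0.001]] F [ 0.8  0.2 -2.1] w 0.0169 t 3.15 q [-0.63  0.27  1.94 -0.    0.93  0.98]
```

```bash
python3 -m creep '{"delta_pos":[[0,-1,-0.4],[0,-3,-1.1],[0,-5.5,-2],[0,-8.2,-3],[0,-11,-4],[0,-13.8,-5],[0,-16.5,-6],[0,-18.7,-6.8],[0,-20,-7.3],[0,-20.4,-7.46]],"dr":[[-0.01,0,0],[-0.03,0,0],[-0.05,0,0],[-0.07,0,0],[-0.1,0,0],[-0.12,0,0],[-0.14,0,0],[-0.16,0,0],[-0.175,0,0],[-0.178,0,0]]}' -1 60; python3 - <<'E'
from meas import *
import time
for n in('top','scene'):
    c=snap(n); rgb=c[0]['pixels']; P=cloud(c)
    np.savez(f'{n}1.npz',P=P,rgb=rgb)
    cv2.imwrite(f'pics/{n}1.png',rgb)
a=np.load('top1.npz')['rgb'][175:335,200:340];b=np.load('scene1.npz')['rgb'][230:370,190:370]
cv2.imwrite('pics/c1.png',np.hstack([cv2.resize(a,(394,450),interpolation=2),cv2.resize(b,(394,306),interpolation=2)if 0 else cv2.copyMakeBorder(cv2.resize(b,(394,306),interpolation=2),0,144,0,0,0)]))
E
python3 to.py 523.1 -16 80 8.2
```

```text
clock: 4.15
position: [0.5049, -0.017, 0.0786]
ee_rot: [-0.051, -0.705, -0.051, 0.706]
contact_force: [1.1, 0.4, -1.5]
width: 0.017
now [504.6 -18.3  78.8] dp cm [-0.12  0.04 -1.86] dr [ 0.001  0.001 -0.   ]
axes x,y,z: [[-0.001, -0.0, -1.0], [0.143, -0.99, 0.0], [-0.99, -0.143, 0.001]] F [ 0.8 -0.7 -1.8] w 0.0173 t 4.25 q [-0.17  0.31  1.88 -0.    0.95  1.25]
```

View pics/c1.png

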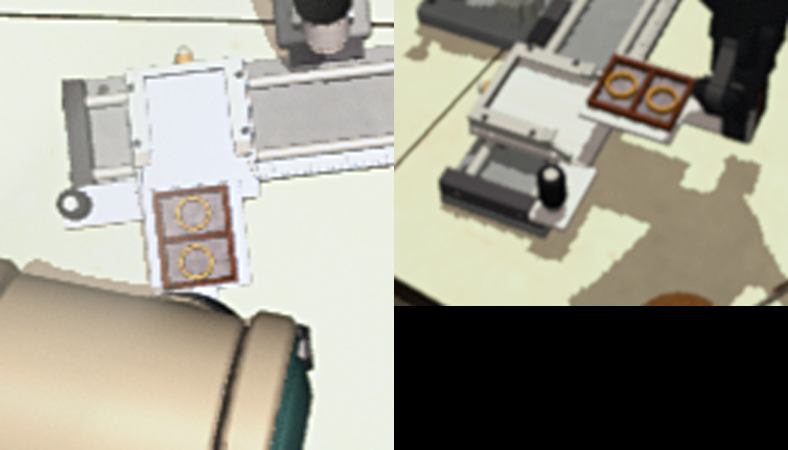

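The tray is held level over the floor plate with both rings in it: frame centre about (196,237) in the left half of the picture, slot above it. Next I check its offset across the slot numerically.

```bash
python3 - <<'E'
from meas import *
c=snap('top'); P=cloud(c); rgb=c[0]['pixels']; hsv=cv2.cvtColor(rgb,cv2.COLOR_BGR2HSV)
m=((hsv[...,1]>90)&(hsv[...,2]<170)); w=np.zeros_like(m); w[235:282,248:292]=1
r=max(comps(m&w,40),key=lambda k:k[0][4]); cc,_=cv2.findContours(r[2].astype(np.uint8),0,1); k=cv2.drawContours(np.zeros(m.shape,np.uint8),cc,-1,1,-1)>0
z=np.nanpercentile(P[r[2]][:,2],60); print('frame',z,r[0],yawof(c,k,z))
# stage frame, from top0
P0=np.load('top0.npz')['P']; a=np.radians(8.2); h=np.array([.6488,.0021]); d=P0[...,:2]-h
X=(d[...,0]*np.cos(a)+d[...,1]*np.sin(a))*1e3; Y=(-d[...,0]*np.sin(a)+d[...,1]*np.cos(a))*1e3; Z=P0[...,2]*1e3
for lo in range(-50,50,5):
    s=(X>lo)&(X<lo+5)&(Z>40)&(abs(Y)<50)
    y=np.sort(Y[s]); L=y[y>0];R=y[y<0]
    print(lo,'left',L[[0,-1]].round(1) if len(L) else '', 'right',R[[0,-1]].round(1) if len(R) else '', 'gray',len(y))
E
```

```text
frame 0.08345311555452163 [258 241  27  36 119] (((573.9223022460938, -7.921527862548828), (57.00540542602539, 43.450592041015625), 8.434186935424805), array([567.01468847, -18.01954895]))
-50 left  right  gray 0
-45 left  right  gray 0
-40 left [38.  39.9] right [-37.8  -6.7] gray 11
-35 left [37.3 37.6] right [-36.4 -34.4] gray 7
-30 left [34.6 37.1] right [-35.3 -33.4] gray 10
-25 left [28.2 37.6] right [-36.1 -26.9] gray 34
-20 left [28.  37.1] right [-36.5 -27.6] gray 33
-15 left [27.1 38.2] right [-49.9 -25.9] gray 57
-10 left [27.3 37.9] right [-49.9 -25.1] gray 131
-5 left [26.9 37.7] right [-50.  -25.4] gray 180
0 left [27.6 38.4] right [-45.9 -25.9] gray 182
5 left [27.3 38.4] right [-39.9 -19.7] gray 179
10 left [27.  37.8] right [-49.7 -13.3] gray 182
15 left [27.9 36.9] right [-50.   -6.1] gray 225
20 left [ 0.  38.5] right [-49.7  -0.2] gray 298
25 left [ 0.2 37.8] right [-49.5  -0.1] gray 305
30 left [ 0.1 37. ] right [-43.5  -0.1] gray 370
35 left [ 0.2 36.9] right [-35.5  -0.8] gray 319
40 left [ 7.3 27.3] right [-28.8  -9.4] gray 256
45 left [15.2 37.3] right [-22.4  -2.6] gray 259
```

```bash
python3 -m creep '{"delta_pos":[[0,0,-0.5],[0,0,-1.3],[1,0,-1.3],[2,0,-1.3],[2.8,0,-1.3],[3.3,0,-1.3],[3.5,0,-1.3],[3.6,0,-1.3],[3.6,0,-1.3]],"dr":[[0,0,0],[0,0,0],[0,0,0],[0,0,0],[0,0,0],[0,0,0],[0,0,0],[0,0,0],[0,0,0]]}' -1 60; python3 to.py 523.1 -16 41 8.2
```

```text
clock: 5.2
position: [0.5179, -0.0168, 0.0433]
ee_rot: [0.051, 0.705, 0.05, -0.705]
contact_force: [-0.4, 0.1, -2.7]
width: 0.0173
now [517.9 -16.8  43.3] dp cm [ 0.23 -0.   -0.53] dr [-0. -0. -0.]
axes x,y,z: [[0.0, -0.0, -1.0], [0.142, -0.99, 0.0], [-0.99, -0.142, -0.0]] F [-0.4  0.1 -2.7] w 0.0173 t 5.2 q [-0.17  0.37  1.89 -0.    0.88  1.26]
```

```bash
for i in 1; do python3 -m creep '{"delta_pos":[[0.1,0,0],[0.15,0,0],[0.15,0,0]],"dr":[[0,0,0],[0,0,0],[0,0,0]]}' -1 60; python3 -m creep '{"delta_pos":[[0.05,0,0],[0.05,0,0]],"dr":[[0,0,0],[0,0,0]]}' -1 60;  python3 -m creep '{"delta_pos":[[0.05,0,0],[0.05,0,0]],"dr":[[0,0,0],[0,0,0]]}' -1 60; done
```

```text
clock: 5.5
position: [0.5178, -0.0167, 0.0419]
ee_rot: [0.051, 0.705, 0.05, -0.705]
contact_force: [0.5, -0.6, -2.4]
width: 0.0168
clock: 5.7
position: [0.5179, -0.0167, 0.0414]
ee_rot: [0.051, 0.705, 0.05, -0.705]
contact_force: [-0.1, -0.7, -0.6]
width: 0.0169
clock: 5.9
position: [0.5178, -0.0168, 0.041]
ee_rot: [0.051, 0.705, 0.05, -0.705]
contact_force: [-1.5, 0.3, 1.1]
width: 0.017
```

```bash
python3 -m creep '{"delta_pos":[[0,0,-0.5],[0,0,-1],[0,0,-1.5],[0,0,-2],[0,0,-2.5],[0,0,-3],[0,0,-3]],"dr":[[0,0,0],[0,0,0],[0,0,0],[0,0,0],[0,0,0],[0,0,0],[0,0,0]]}' -1 60; python3 -m creep '{"delta_pos":[[0,0,-0.5],[0,0,-1],[0,0,-1.5],[0,0,-2],[0,0,-2.5],[0,0,-2.5]],"dr":[[0,0,0],[0,0,0],[0,0,0],[0,0,0],[0,0,0],[0,0,0]]}' -1 60;
```

```text
clock: 6.6
position: [0.5482, -0.0124, 0.041]
ee_rot: [0.051, 0.705, 0.05, -0.705]
contact_force: [-2.6, -0.9, 4.6]
width: 0.0168
clock: 7.2
position: [0.5726, -0.0089, 0.0411]
ee_rot: [-0.051, -0.705, -0.05, 0.705]
contact_force: [-2.8, -1.2, 6.3]
width: 0.0174
```

```bash
python3 -m creep '{"delta_pos":[[-0.03,0,-0.15],[-0.03,0,-0.3],[-0.03,0,-0.4],[-0.03,0,-0.4]],"dr":[[0,0,0],[0,0,0],[0,0,0],[0,0,0]]}' -1 60; python3 -m creep '{"delta_pos":[[0,0,-0.1],[0,0,-0.1]],"dr":[[0,0,0],[0,0,0]]}' -1 60;python3 -m creep '{"delta_pos":[[0,0,-0.1],[0,0,-0.1]],"dr":[[0,0,0],[0,0,0]]}' -1 60; python3 -m creep '{"delta_pos":[[0,0,-0.1],[0,0,-0.1]],"dr":[[0,0,0],[0,0,0]]}' -1 60
```

```text
clock: 7.6
position: [0.576, -0.0083, 0.0411]
ee_rot: [-0.051, -0.705, -0.05, 0.706]
contact_force: [-4.7, -0.0, 4.9]
width: 0.0171
clock: 7.8
position: [0.577, -0.0082, 0.0411]
ee_rot: [-0.05, -0.705, -0.05, 0.706]
contact_force: [-3.3, -0.4, 5.3]
width: 0.0167
clock: 8.0
position: [0.5779, -0.008, 0.0411]
ee_rot: [-0.05, -0.705, -0.05, 0.706]
contact_force: [-3.8, -0.8, 5.1]
width: 0.0167
clock: 8.2
position: [0.5789, -0.0079, 0.0411]
ee_rot: [-0.05, -0.705, -0.05, 0.706]
contact_force: [-4.8, -0.4, 5.7]
width: 0.0173
```

```bash
for i in 1; do python3 -m creep '{"delta_pos":[[-0.01,0,-0.1],[-0.01,0,-0.1]],"dr":[[0,0,0],[0,0,0]]}' -1 60; python3 -m creep '{"delta_pos":[[0,0,-0.1],[0,0,-0.1]],"dr":[[0,0,0],[0,0,0]]}' -1 60; python3 -m creep '{"delta_pos":[[0,0,-0.1],[0,0,-0.1]],"dr":[[0,0,0],[0,0,0]]}' -1 60; done; python3 - <<'E'
from h import *
b=snap('scene'); a=snap('top')
cv2.imwrite('pics/c2.png',np.hstack([cv2.resize(a[0]['pixels'][175:275,205:305],(400,400),interpolation=2),cv2.resize(b[0]['pixels'][220:340,190:310],(400,400),interpolation=2)]))
E
```

```text
clock: 8.4
position: [0.5795, -0.0078, 0.0411]
ee_rot: [-0.051, -0.705, -0.05, 0.706]
contact_force: [-4.6, -0.1, 4.3]
width: 0.0172
clock: 8.6
position: [0.5795, -0.0078, 0.0411]
ee_rot: [-0.051, -0.704, -0.05, 0.707]
contact_force: [-7.3, -1.8, 7.7]
width: 0.0169
clock: 8.8
position: [0.5795, -0.0078, 0.0412]
ee_rot: [-0.051, -0.703, -0.051, 0.707]
contact_force: [-10.0, -2.4, 10.0]
width: 0.017
```

View pics/c2.png

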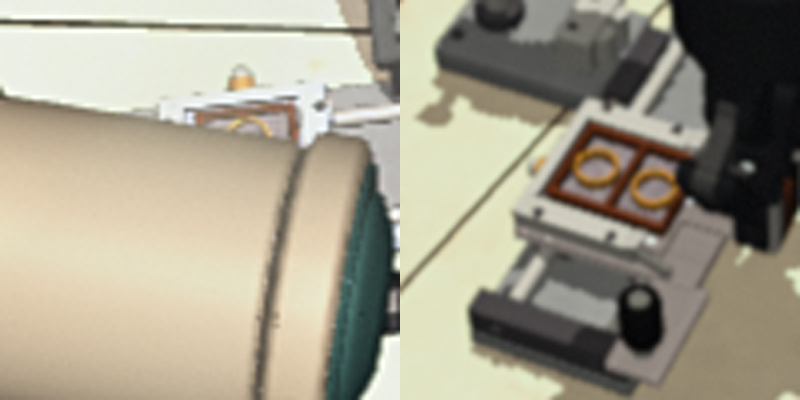

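The tray is at its stop (position stuck at 0.5795, force rising), with both rings in their pockets. I take off the pressure, release and rise.

```bash
python3 -m creep '{"delta_pos":[[-0.03,0,0.1],[-0.05,0,0.18],[-0.05,0,0.18]],"dr":[[0,0,0],[0,0,0],[0,0,0]]}' -1 60; python3 -m creep '{"delta_pos":[[0,0,0],[0,0,0],[0,0,0],[0,0,0],[0,0,0]],"dr":[[0,0,0],[0,0,0],[0,0,0],[0,0,0],[0,0,0]]}' 0.2 60;  python3 -m creep '{"delta_pos":[[-1,0,0],[-3,0,0],[-6,0,0],[-9,0,0],[-9,0,0]],"dr":[[0,0,0],[0,0,0],[0,0,0],[0,0,0],[0,0,0]]}'  1 60; python3 to.py 593.4 70.9 110 8.2; python3 to.py 593.4 70.9 110 98.2
```

```text
clock: 9.2
position: [0.5795, -0.0078, 0.0412]
ee_rot: [-0.05, -0.705, -0.05, 0.706]
contact_force: [-5.2, -0.5, 1.3]
width: 0.017
clock: 9.7
position: [0.5808, -0.0077, 0.0417]
ee_rot: [0.05, 0.706, 0.05, -0.705]
contact_force: [0.2, -1.0, 0.2]
width: 0.0515
clock: 10.2
position: [0.5837, -0.0081, 0.137]
ee_rot: [0.051, 0.709, 0.05, -0.702]
contact_force: [1.2, 0.1, -0.4]
width: 0.0857
now [583.7  -8.1 137. ] dp cm [ 2.7  -7.69 -2.06] dr [-0.    -0.01  -0.003]
axes x,y,z: [[0.01, -0.001, -1.0], [0.142, -0.99, 0.003], [-0.99, -0.142, -0.01]] F [ 1.2  0.1 -0.4] w 0.0857 t 10.2 q [-0.13  0.35  1.64 -0.    1.14  1.29]
now [583.7  -8.1 137. ] dp cm [ 2.7  -7.69 -2.06] dr [ 1.571 -0.01   0.006]
axes x,y,z: [[0.01, -0.001, -1.0], [0.142, -0.99, 0.003], [-0.99, -0.142, -0.01]] F [ 1.2  0.1 -0.4] w 0.0857 t 10.2 q [-0.13  0.35  1.64 -0.    1.14  1.29]
```

```bash
python3 - <<'E'
from meas import *
c=snap('scene')
for n,rgb in(('0',np.load('scene0.npz')['rgb']),('now',c[0]['pixels'])):
    g=rgb.max(-1)<70; w=np.zeros_like(g); w[295:340,245:280]=1
    for s,ce,k in comps(g&w,30): print(n,s,ce.round(1))
P=cloud(c)
u,v=proj(c,[.5934,.0709,.067]);print('knob top expected px',u,v)
P0=np.load('scene0.npz')['P'];
m=(P0[...,0]>.66)&(P0[...,0]<.85)&(abs(P0[...,1]+.077)<.05)&(P0[...,2]>.06)
for z in range(60,260,20):
    k=m&(P0[...,2]*1e3>z)&(P0[...,2]*1e3<z+20)
    if k.any(): print(z,P0[k][:,:2].min(0).round(3),P0[k][:,:2].max(0).round(3))
E
python3 -m creep '{"delta_pos":[[0.5,-2.5,-0.7],[0.9,-5,-1.4],[1.5,-7,-1.9],[2,-7.69,-2.06],[2.2,-7.69,-2.06]],"dr":[[0,0,0],[0,-0.01,0],[0,-0.01,0],[0,-0.01,0],[0,-0.01,0]]}' -0.3 60
python3 to.py 593.4 70.9 37 8.2
```

```text
0 [255 303  14  24 199] [261.3 315.7]
0 [245 318  16  20 153] [250.2 328.4]
now [245 304  24  34 368] [256.9 320.3]
knob top expected px 262.0580760499782 308.9118394061977
60 [ 0.769 -0.125] [ 0.845 -0.027]
80 [ 0.687 -0.123] [ 0.85  -0.027]
100 [ 0.685 -0.127] [ 0.85  -0.031]
120 [ 0.695 -0.094] [ 0.782 -0.057]
140 [ 0.705 -0.093] [ 0.791 -0.031]
160 [ 0.718 -0.091] [ 0.792 -0.041]
180 [ 0.734 -0.089] [ 0.784 -0.057]
200 [ 0.771 -0.077] [ 0.782 -0.063]
clock: 10.75
position: [0.5888, 0.0719, 0.1084]
ee_rot: [-0.051, -0.701, -0.051, 0.71]
contact_force: [0.4, -0.4, 0.4]
width: 0.0299
now [588.8  71.9 108.4] dp cm [ 7.14  0.16 -0.53] dr [ 0.001  0.012 -0.   ]
axes x,y,z: [[-0.012, -0.002, -1.0], [0.144, -0.99, 0.0], [-0.989, -0.144, 0.012]] F [ 0.4 -0.4  0.4] w 0.0299 t 10.75 q [ 0.01  0.4   1.64 -0.    1.11  1.43]
```

```bash
python3 -m creep '{"delta_pos":[[1.5,0.1,-0.3],[3,0.16,-0.45],[3,0.16,-0.45],[3,0.16,-0.45]],"dr":[[0,0.012,0],[0,0.012,0],[0,0.012,0],[0,0.012,0]]}' -0.3 60
python3 to.py 593.4 70.9 37 8.2
python3 - <<'E'
from h import *
b=snap('scene'); a=snap('top')
cv2.imwrite('pics/c3.png',np.hstack([cv2.resize(a[0]['pixels'][175:275,205:305],(400,400),interpolation=2),cv2.resize(b[0]['pixels'][220:340,190:310],(400,400),interpolation=2)]))
E
```

```text
clock: 11.15
position: [0.5939, 0.0694, 0.0795]
ee_rot: [0.05, 0.706, 0.05, -0.705]
contact_force: [0.6, -0.9, 0.4]
width: 0.03
now [593.9  69.4  79.5] dp cm [ 4.25 -0.16  0.03] dr [-0.001 -0.001 -0.   ]
axes x,y,z: [[0.001, -0.0, -1.0], [0.141, -0.99, 0.0], [-0.99, -0.141, -0.001]] F [ 0.6 -0.9  0.4] w 0.03 t 11.15 q [ 0.    0.43  1.68 -0.    1.04  1.43]
```

View pics/c3.png

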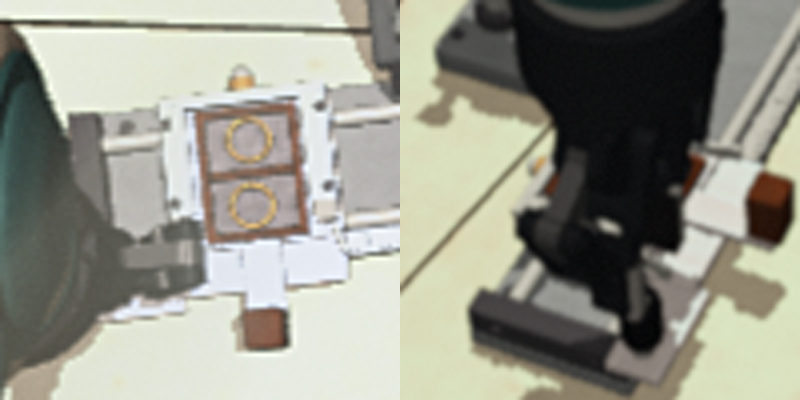

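The tray is home with both rings in it. The ball at crop (240,78) has not moved, so the knob has not moved either, and the fingers straddle it. I descend and grip, checking the tray seat numerically as well.

```bash
python3 - <<'E'
from meas import *
c=snap('top'); rgb=c[0]['pixels']; hsv=cv2.cvtColor(rgb,cv2.COLOR_BGR2HSV)
m=((hsv[...,1]>90)&(hsv[...,2]<170)); w=np.zeros_like(m); w[195:242,250:285]=1
r=max(comps(m&w,40),key=lambda k:k[0][4]); cc,_=cv2.findContours(r[2].astype(np.uint8),0,1); k=cv2.drawContours(np.zeros(m.shape,np.uint8),cc,-1,1,-1)>0
q=yawof(c,k,.045)[0]; a=np.radians(8.2); d=np.array(q[0])-[648.8,2.1]
print(q,'stage',d[0]*np.cos(a)+d[1]*np.sin(a),-d[0]*np.sin(a)+d[1]*np.cos(a))
E
python3 -m creep '{"delta_pos":[[1,-0.16,0.03],[2,-0.16,0.03],[3,-0.16,0.03],[4,-0.16,0.03],[4.25,-0.16,0.03],[4.25,-0.16,0.03]],"dr":[[0,0,0],[0,0,0],[0,0,0],[0,0,0],[0,0,0],[0,0,0]]}' -0.3 60
python3 -m creep '{"delta_pos":[[0,0,0],[0,0,0],[0,0,0],[0,0,0],[0,0,0]],"dr":[[0,0,0],[0,0,0],[0,0,0],[0,0,0],[0,0,0]]}' -1 60
```

```text
clock: 11.9
position: [0.5932, 0.0719, 0.0362]
ee_rot: [0.05, 0.705, 0.051, -0.705]
contact_force: [0.9, 0.2, 0.2]
width: 0.0297
clock: 12.4
position: [0.5939, 0.0718, 0.0373]
ee_rot: [0.05, 0.706, 0.05, -0.704]
contact_force: [-0.3, 0.3, -0.9]
width: 0.0164Traceback (most recent call last):
  File "<stdin>", line 4, in <module>
ValueError: max() iterable argument is empty
```

```bash
python3 -m creep '{"delta_pos":[[0,0.2,0],[0,0.7,0],[0,1.4,0],[0,2.2,0],[0,3,0],[0,3.8,0],[0,4.5,0],[0,5.1,0],[0,5.5,0],[0,5.5,0]],"dr":[[0,0,0],[0,0,0],[0,0,0],[0,0,0],[0,0,0],[0,0,0],[0,0,0],[0,0,0],[0,0,0],[0,0,0]]}' -1 80
python3 - <<'E'
from h import *
b=snap('scene'); a=snap('top'); s=manip.get_state();print(s['position'],s['contact_force'])
cv2.imwrite('pics/c4.png',np.hstack([cv2.resize(a[0]['pixels'][165:245,260:340],(400,400),interpolation=2),cv2.resize(b[0]['pixels'][210:310,190:290],(400,400),interpolation=2)]))
E
```

```text
clock: 13.4
position: [0.6019, 0.0162, 0.0373]
ee_rot: [0.051, 0.706, 0.05, -0.704]
contact_force: [0.4, -1.5, 1.7]
width: 0.0159
[0.60186013 0.01664147 0.03734373] [-0.37870379 -0.06545473  1.98366731]
```

View pics/c4.png

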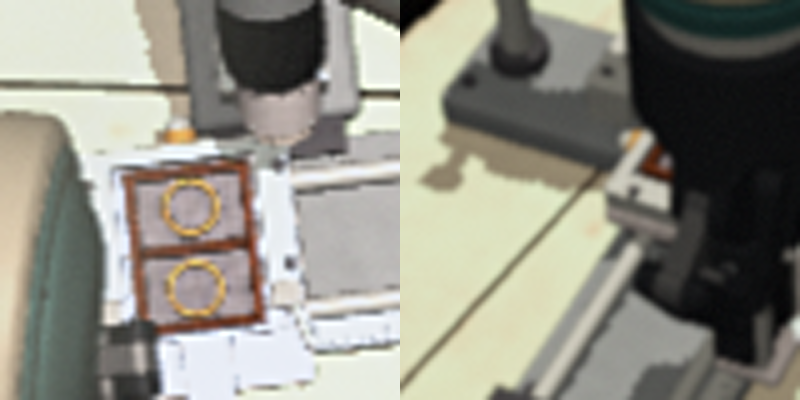

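The ball is at crop (178,132) and the foot block is centred near crop 272, so about 34 mm remain. From here I creep and watch the force.

```bash
python3 -m creep '{"delta_pos":[[0,0.25,0],[0,0.5,0],[0,0.75,0],[0,1,0],[0,1,0]],"dr":[[0,0,0],[0,0,0],[0,0,0],[0,0,0],[0,0,0]]}' -1 80
for i in 1 ; do python3 -m creep '{"delta_pos":[[0,0.1,0],[0,0.2,0],[0,0.2,0]],"dr":[[0,0,0],[0,0,0],[0,0,0]]}' -1 80;python3 -m creep '{"delta_pos":[[0,0.1,0],[0,0.2,0],[0,0.2,0]],"dr":[[0,0,0],[0,0,0],[0,0,0]]}' -1 80; python3 -m creep '{"delta_pos":[[0,0.1,0],[0,0.2,0],[0,0.2,0]],"dr":[[0,0,0],[0,0,0],[0,0,0]]}' -1 80; python3 -m creep '{"delta_pos":[[0,0.1,0],[0,0.2,0],[0,0.2,0]],"dr":[[0,0,0],[0,0,0],[0,0,0]]}' -1 80; done | grep -v -e rot -e width
```

```text
clock: 14.0
position: [0.6032, 0.0071, 0.0373]
ee_rot: [0.051, 0.706, 0.05, -0.704]
contact_force: [0.4, -0.0, 4.2]
width: 0.0158
clock: 14.3
position: [0.6034, 0.0054, 0.0373]
contact_force: [0.3, 0.7, 4.8]
clock: 14.6
position: [0.6037, 0.0035, 0.0373]
contact_force: [0.0, 0.2, 4.8]
clock: 14.9
position: [0.604, 0.0015, 0.0373]
contact_force: [1.0, 1.0, 4.7]
clock: 15.2
position: [0.6043, -0.0005, 0.0373]
contact_force: [-0.1, 1.7, 4.7]
```

```bash
{ python3 -m creep '{"delta_pos":[[0,0.1,0],[0,0.1,0]],"dr":[[0,0,0],[0,0,0]]}' -1 80;python3 -m creep '{"delta_pos":[[0,0.1,0],[0,0.1,0]],"dr":[[0,0,0],[0,0,0]]}' -1 80; python3 -m creep '{"delta_pos":[[0,0.1,0],[0,0.1,0]],"dr":[[0,0,0],[0,0,0]]}' -1 80; python3 -m creep '{"delta_pos":[[0,0.1,0],[0,0.1,0]],"dr":[[0,0,0],[0,0,0]]}' -1 80; python3 -m creep '{"delta_pos":[[0,0.1,0],[0,0.1,0]],"dr":[[0,0,0],[0,0,0]]}' -1 80; } | grep -v -e rot -e width
```

```text
clock: 15.4
position: [0.6045, -0.0015, 0.0373]
contact_force: [0.7, 0.2, 4.9]
clock: 15.6
position: [0.6046, -0.0024, 0.0373]
contact_force: [-0.5, 0.4, 5.4]
clock: 15.8
position: [0.6047, -0.0035, 0.0373]
contact_force: [-0.3, 1.9, 5.0]
clock: 16.0
position: [0.6048, -0.0044, 0.0373]
contact_force: [0.9, 0.5, 5.3]
clock: 16.2
position: [0.6049, -0.0051, 0.0373]
contact_force: [-0.1, 1.8, 4.9]
```

```bash
{ python3 -m creep '{"delta_pos":[[0,0.1,0],[0,0.1,0]],"dr":[[0,0,0],[0,0,0]]}' -1 80;python3 -m creep '{"delta_pos":[[0,0.1,0],[0,0.1,0]],"dr":[[0,0,0],[0,0,0]]}' -1 80; python3 -m creep '{"delta_pos":[[0,0.1,0],[0,0.1,0]],"dr":[[0,0,0],[0,0,0]]}' -1 80; python3 -m creep '{"delta_pos":[[0,0.1,0],[0,0.1,0]],"dr":[[0,0,0],[0,0,0]]}' -1 80; python3 -m creep '{"delta_pos":[[0,0.1,0],[0,0.1,0]],"dr":[[0,0,0],[0,0,0]]}' -1 80; } | grep -v -e rot -e width
```

```text
clock: 16.4
position: [0.605, -0.0054, 0.0373]
contact_force: [-0.3, 3.7, 4.9]
clock: 16.6
position: [0.605, -0.0056, 0.0373]
contact_force: [0.0, 5.1, 5.3]
clock: 16.8
position: [0.605, -0.0057, 0.0373]
contact_force: [-0.3, 8.6, 5.9]
clock: 17.0
position: [0.605, -0.0059, 0.0373]
contact_force: [-0.5, 10.5, 5.7]
clock: 17.2
position: [0.6051, -0.0064, 0.0373]
contact_force: [0.0, 12.5, 6.8]
```

The first land was met at y ≈ -0.005, so the notch should be near y ≈ -0.020.

```bash
{ python3 -m creep '{"delta_pos":[[0,0.1,0],[0,0.1,0]],"dr":[[0,0,0],[0,0,0]]}' -1 80;python3 -m creep '{"delta_pos":[[0,0.1,0],[0,0.1,0]],"dr":[[0,0,0],[0,0,0]]}' -1 80; python3 -m creep '{"delta_pos":[[0,0.1,0],[0,0.1,0]],"dr":[[0,0,0],[0,0,0]]}' -1 80;  } | grep -v -e rot -e width
```

```text
clock: 17.4
position: [0.6052, -0.0071, 0.0373]
contact_force: [-0.9, 12.6, 6.7]
clock: 17.6
position: [0.6055, -0.0095, 0.0374]
contact_force: [-0.7, 6.4, 6.1]
clock: 17.8
position: [0.6058, -0.0114, 0.0373]
contact_force: [0.7, 5.8, 4.2]
```

```bash
{ python3 -m creep '{"delta_pos":[[0,0.1,0],[0,0.1,0]],"dr":[[0,0,0],[0,0,0]]}' -1 80;python3 -m creep '{"delta_pos":[[0,0.1,0],[0,0.1,0]],"dr":[[0,0,0],[0,0,0]]}' -1 80; python3 -m creep '{"delta_pos":[[0,0.1,0],[0,0.1,0]],"dr":[[0,0,0],[0,0,0]]}' -1 80;  } | grep -v -e rot -e width
```

```text
clock: 18.0
position: [0.606, -0.0131, 0.0373]
contact_force: [0.5, 4.2, 6.1]
clock: 18.2
position: [0.6063, -0.0147, 0.0373]
contact_force: [-0.5, 2.4, 5.6]
clock: 18.4
position: [0.6065, -0.0161, 0.0373]
contact_force: [0.1, 0.7, 5.4]
```

```bash
{ python3 -m creep '{"delta_pos":[[0,0.1,0],[0,0.1,0]],"dr":[[0,0,0],[0,0,0]]}' -1 80;python3 -m creep '{"delta_pos":[[0,0.1,0],[0,0.1,0]],"dr":[[0,0,0],[0,0,0]]}' -1 80; python3 -m creep '{"delta_pos":[[0,0.1,0],[0,0.1,0]],"dr":[[0,0,0],[0,0,0]]}' -1 80;  } | grep -v -e rot -e width
```

```text
clock: 18.6
position: [0.6067, -0.0172, 0.0373]
contact_force: [-0.3, 1.4, 5.1]
clock: 18.8
position: [0.6069, -0.0185, 0.0373]
contact_force: [-0.0, -0.1, 4.5]
clock: 19.0
position: [0.607, -0.0193, 0.0373]
contact_force: [0.2, 0.6, 5.1]
```

```bash
{ python3 -m creep '{"delta_pos":[[0,0.05,0],[0,0.05,0]],"dr":[[0,0,0],[0,0,0]]}' -1 80;python3 -m creep '{"delta_pos":[[0,0.05,0],[0,0.05,0]],"dr":[[0,0,0],[0,0,0]]}' -1 80; python3 -m creep '{"delta_pos":[[0,0.05,0],[0,0.05,0]],"dr":[[0,0,0],[0,0,0]]}' -1 80; python3 -m creep '{"delta_pos":[[0,0.05,0],[0,0.05,0]],"dr":[[0,0,0],[0,0,0]]}' -1 80; } | grep -v -e rot -e width
```

```text
clock: 19.2
position: [0.607, -0.0197, 0.0373]
contact_force: [0.3, 0.9, 6.0]
clock: 19.4
position: [0.6071, -0.0201, 0.0373]
contact_force: [0.3, 0.9, 4.6]
clock: 19.6
position: [0.6071, -0.0204, 0.0373]
contact_force: [0.6, 1.7, 5.6]
clock: 19.8
position: [0.6072, -0.0206, 0.0373]
contact_force: [-1.2, 3.1, 5.4]
```

```bash
{ python3 -m creep '{"delta_pos":[[0,0.05,0],[0,0.1,0],[0,0.1,0]],"dr":[[0,0,0],[0,0,0],[0,0,0]]}' -1 80;python3 -m creep '{"delta_pos":[[0,-0.1,0],[0,-0.2,0],[0,-0.2,0],[0,-0.2,0]],"dr":[[0,0,0],[0,0,0],[0,0,0],[0,0,0]]}' -1 80; } | grep -v -e rot
python3 - <<'E'
from meas import *
b=snap('scene'); a=snap('top'); s=manip.get_state();print(s['position'],s['contact_force'],s['width'],s['clock'])
cv2.imwrite('pics/c5.png',np.hstack([cv2.resize(a[0]['pixels'][165:265,270:370],(400,400),interpolation=2),cv2.resize(b[0]['pixels'][190:310,190:310],(400,400),interpolation=2)]))
E
```

```text
clock: 20.1
position: [0.6072, -0.0208, 0.0373]
contact_force: [0.6, 4.2, 5.4]
width: 0.0157
clock: 20.5
position: [0.6071, -0.0204, 0.0373]
contact_force: [-0.2, -0.4, 5.3]
width: 0.0156
[ 0.60712962 -0.02041876  0.0373155 ] [ 0.46841118 -0.14625344  6.39276356] 0.01584305902953434 20.6
```

View pics/c5.png

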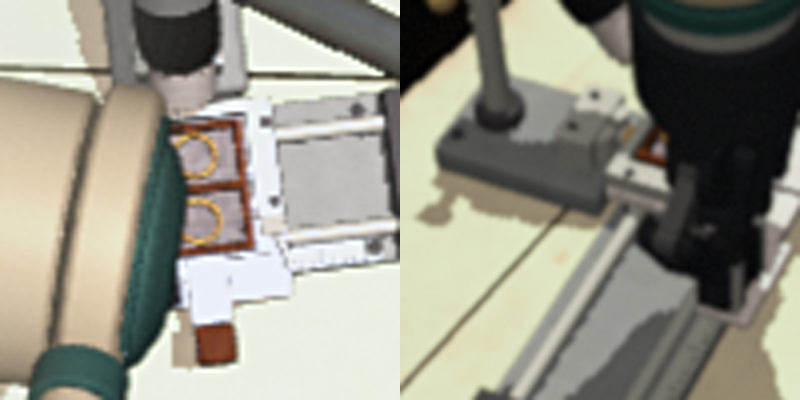

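The tray is still seated with both rings lying in it (right of the arm at crop (205,155) and (205,220)). The carriage resists both ways near y = -0.0206, which fits the notch, so I hand in.

```bash
python3 -c "
from rig import manip
print(manip.sign_off()); s=manip.get_state(); print(s['position'],s['width'],s['contact_force'],s['clock'])"
```

```text
the job is handed in; nothing more can be done
None
the job is handed in; nothing more can be done
```

I slid the tray into the holder until it hit the back stop. I then drew the carriage by its knob over the first land into the notch, and handed in at about 20.6 s of the 61 s while still gripping the knob at 80 N. No verdict was reported.

- **Tray:** it stopped dead at x = 0.5795 with the force rising to about 10 N. This was while the carriage was still at its start, far short of the notch. The last pictures show it still seated, with both rings in their pockets.
- **Notch:** the ball met the first land at y ≈ -0.005 (knob position). The force peaked at about 12.6 N, then fell away. Resistance began again at y ≈ -0.0206, about 15.6 mm after first contact; about 15 mm was expected. I did not feel a clear inward pull, only the force dropping to nearly zero. When I eased the command back 2 mm, the carriage moved only 0.4 mm. The load along the rail is now about zero, and a steady upward load of about 5–6 N remains on the wrist.
- **Failed or missing checks:** the numerical check of the tray's seat failed because its colour mask found nothing, so the home position rests on the stop force and the pictures. The ball and lands were hidden at the end, so the notch rests on force and travel alone. I did not measure the bystanders again; none of the moves went near them.

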